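# Open the clamped lid of the egg cooker

### The arm

A 6-joint arm with a two-finger parallel gripper is mounted at the origin on the work surface. World frame = base frame: x ahead of the robot, y to its left, z up, the work surface at z = 0. Lengths are in m, angles in degrees, forces in N, time in s.
With the tool pointing down it reaches from about 0.25 to 0.725 m from the base axis. Payload 9.7 kg.
Tool frame: the origin (TCP) lies midway between the tips of the shut fingers; the grasp point (between the pads) lies 19 mm behind it; x points along the fingers, y is the direction in which the jaws open and shut, and the axes are right-handed (so a half turn about x gives the same grasp; the last joint's range is limited). The gripper opens to 85 mm and grips with 20 to 120 N. Pads are 22 mm wide; open, the fingers measure 114 mm over their backs; the gripper's body (76 mm by 85 mm) begins 54 mm behind the grasp point. The pads swing forward as they close: fully open they stand 13 mm farther back than shut.
Start: joints at [67.208, 4.979, 10.078, 95.1, 0, 90], TCP at [0.213, 0.507, 0.231] pointing down, gripper open.
Joint ranges: [-179.16, 179.16], [-48.56, 103.87], [-65.8, 70.77], [-126.05, 130.52], [-82.76, 87.17], [-180, 180]. Speed limits (degrees/s): [127.2, 127.2, 147.25, 180, 180, 180].

### API

Orientations are given as [roll, pitch, yaw] about the fixed x, y, z axes, in that order (R = Rz(yaw) Ry(pitch) Rx(roll)).
In Python, from workcell import bot, cams gives the robot as it stands.
- The arm moves only by the tool apply_moves, never from a script. Its argument "commands" is a list of rows, each a list of 5 numbers: the shift along the tool's x, y, z in m, then the turn about the tool's x in rad, then the opening, from -1 (shut) to 1 (fully open). In form: [[tx, ty, tz, roll, hand], ...]. A call has 1 to 12 rows; each row is the pose to reach, as a shift and turn from the pose measured when the call began, along the tool's axes at that moment; what a row does not reach only later rows make up. A row lasts 1/10 s, in which the tool goes at most 50 mm and 8.59 degrees, less where a joint would pass 70% of its speed; a pose out of reach is approached as far as the arm can. A call with a gripper value outside its range is refused whole. The fingers move at their own pace and stop on an object; "newtons" is the grip in N (left out, the last holds). Time passes only in rows, so rows that repeat a pose let the fingers close. It gives the time, the measured TCP pose, the force and the opening at its end, in the units of the state.
- bot.get_obs(): the state, without advancing time (a new reading comes with each control period).
- cams.camera(name): name is "side" or "top"; returns a dict with "frame" (420x560x3 uint8, blue, green, red), "depth" (420x560 float32, m along the optical axis (not along the pixel's ray), 0 where there is no reading), "camera_matrix" (3x3 intrinsics, pixels), "R" (3x3) and "t" (3): a world point X has camera coordinates R X + t. Camera axes: x right, y down, z forward; pixel columns grow to the right and rows downward; lengths in m; the calibration is good to about 2 mm. A picture is of the moment at which its call begins.
- bot.job_done(): hands the job in, once; it reports no verdict.
Trained networks look in the newest picture that a camera, given by its name, has taken for a name from the list of things; names that differ only in an ending like _2 or _b are one class to them, and where a whole thing is asked for, a point or a joint stands for the part that bears it (a point fixed in the world has none). Each returns a list of dicts, best first, with "confidence" (0 to 1); they miss things now and then, are a little off and sometimes report something else, mostly with a low value. They report only what shows in the picture. A call takes as long as a camera call. They do not tell look-alikes from the thing itself.
- cams.spot_in(name, camera): "rect" ([left, top, right, bottom] in pixels, round what is visible of it).
The state is a dict: "time": time; "q": joint angles; "qd": joint speeds; "joint_efforts": joint torques, N m; "ee_pos": TCP position; "tcp_rot": TCP orientation; "wrist_force": force on the tool from outside, world axes, zero at the start; "torque": the same for the moment, N m; "opening": finger opening in m.
Only numpy, scipy, OpenCV 4.12 (cv2) and the standard library are available. Lean on these libraries where they do the work, as an engineer would, in place of code of your own. Each camera call takes 0.05 s, during which the arm holds its last target. There are 200 camera calls.

### The job

The eggs are done. Lift the sprung hold-down arm of the egg cooker up and back until it stays open by itself, then take the clear domed lid off by its knob and set it down, without dropping it, right way up in the middle of the round cork trivet with its whole rim on the cork. Leave the arm open and do not disturb the egg cups, the measuring cup or the salt grinder.

Things in the scene. Friction and masses are not known exactly. Their poses are not given: they have to be found in the camera images.
- cooker: White round egg cooker, fixed, left or right of the robot; base 160 mm across, 55 mm high, four eggs standing in it (tops 98 mm above the shelf). Origin: centre of its underside, z up. Its own -x side, with the arm's cross bar, looks roughly to the robot; at +x, 86 to 108 mm out, stand two lugs 165 mm high with the arm's hinge. A tray disc 5 mm high centres the lid with 6 mm play.
- clamp_hinge (a point): Hinge axis of the hold-down arm, on the cooker 97 mm along its own +x and 152 mm above the shelf; the axis is horizontal, along the cooker's own y.
- clamp_bar (a point): Middle of the round steel cross bar at the arm's free end, 12 mm thick, 80 mm long along the cooker's y, 167 mm from the hinge axis. Closed: 155 mm above the shelf, 70 mm in front of the cooker's centre, 40 mm or more of free room between it and the dome. The arm is a flat strap 20 mm wide, 6 mm thick, from the hinge over the lid's knob to the bar; its pad presses on the knob.
- clamp_arm (a joint): Hold-down arm's angle (rad): about 0 closed (level, on the knob), growing as the bar goes up and back; end stop 1.75, leaning a little back past upright. Over-centre spring: below about 0.85 it snaps shut, beyond it springs open to its stop and stays. Starting to open takes about 4 N upward at the bar, less farther up.
- lid: Clear plastic dome, about 160 g, loose on the cooker: 150 mm across at the rim, 60 mm high, inner height 55 mm, flat on top over the middle 44 mm; black round knob 32 mm across, from 68 to 92 mm above the rim, on a neck 20 mm across. Origin: centre of its rim plane, z up through the knob. At the start its rim is 55 mm above the shelf.
- trivet: Round cork trivet, 200 mm across and 8 mm thick, fixed on the shelf. Origin: centre of its underside, on the shelf.
- egg_cup_a: White ceramic egg cup, 50 mm across and 65 mm high, loose. Origin: centre of its underside. In front of the robot, nearer than the cooker. To be left alone.
- egg_cup_b: White ceramic egg cup like the other, standing between and beyond the cooker and the trivet. To be left alone.
- measuring_cup: Stainless steel measuring cup, 76 mm across and 50 mm high, flat handle reaching 125 mm from its centre along its own +y. Origin: centre of its underside. Loose, to be left alone.
- salt_grinder: Glass salt grinder with a steel twist cap, 58 mm across and 150 mm high. Origin: centre of its underside. Loose, to be left alone.
There are look-alikes about, which are no part of the job. Several things have the shape of the lid; the one meant has the colours described above.

How it is judged (in metres and radians):
On the way, in this order (a step that is already met when the one before it is completed fails the run):
1. the hold-down arm stands open past its hold-open point, near its stop, while the lid is still on the cooker (value of joint clamp_arm above 1.5 rad and z of lid in the frame of cooker below 0.07 m), for 0.2 s.
2. the lid is lifted off the cooker with the arm open (value of joint clamp_arm above 1.5 rad and z of lid in the frame of cooker above 0.085 m), for 0.1 s.
At the end, for the whole second after the job is handed in: The arm stands open (above 1.5 rad); the lid rests released, still and upright (within 0.08 rad) with its rim on the trivet, its centre within 25 mm of the trivet's (value of joint clamp_arm above 1.5 rad and horizontal distance between lid and trivet below 0.025 m and z of lid in the frame of trivet between 0.004 and 0.012 m and angle between lid's own z axis and vertical below 0.08 rad and linear speed of lid below 0.02 m/s and contact force between the fingers and lid below 0.1 N); the robot touches nothing.
It fails at once if a bystander is moved more than 30 mm or tipped over (distance of any of egg_cup_a, egg_cup_b, measuring_cup, salt_grinder from where it was at the start of the episode above 0.03 m or angle between any of egg_cup_a, egg_cup_b, measuring_cup, salt_grinder's own z axis and vertical above 0.5 rad).
It fails at once if the lid is dropped (moves faster than 0.5 m/s without being held) (contact force between the fingers and lid below 0.05 N and linear speed of lid above 0.5 m/s).
It also fails if it takes over 61 s, if anything falls off the work surface, if the arm or the gripper's body presses on something with over 40 N, if the wrist force passes 120 N, or if a joint passes its speed limit or range.

## Working session

There is one attempt and no reset: what is moved stays moved. The work goes in short steps, Python scripts to look and compute and a tool call to move; the robot and the scene stay as the last step left them, time stands still between calls to the robot, and variables do not carry over. Pictures are saved under pics/ and viewed, about 8 in all and at most 12, crops included, and the job is handed in when it is done.

Besides the shell and the picture viewer there is one more tool, called after "Request:" as name(argument=value, ...) on one line, values as JSON. apply_moves: Moves the arm, as the interface text tells. Its arguments: {"type":"object","properties":{"commands":{"type":"array"},"newtons":{"type":"number"}},"required":["commands"]}

```bash
ls; mkdir -p pics; cat > h.py <<'E'
import numpy as np, cv2
from workcell import bot, cams
def w(c,u,v,z=None,d=None):
    K,R,t=map(np.array,(c["camera_matrix"],c["R"],c["t"]))
    r=np.linalg.inv(K)@[u,v,1]
    o=-R.T@t; k=R.T@r
    s=(z-o[2])/k[2] if z is not None else d
    return o+s*k
E
python3 - <<'E'
from h import *
import pickle
for n in ("top","side"):
    c=cams.camera(n); cv2.imwrite(f"pics/{n}0.png",c["frame"]); pickle.dump(c,open(n+"0.pkl","wb"))
    print(n,(-np.array(c["R"]).T@c["t"]).round(3))
    for k in ("cooker","clamp_bar","clamp_hinge","lid","trivet","egg_cup_a","measuring_cup","salt_grinder"):
        for r in cams.spot_in(k,n):
            if r["confidence"]>.3:print(k,np.round(r["rect"]),round(r["confidence"],2))
print(bot.get_obs())
E
```

```text
pics
top [ 0.384 -0.033  1.234]
cooker [325. 149. 394. 236.] 0.84
clamp_hinge [324. 150. 394. 238.] 0.95
lid [306. 280. 363. 349.] 0.97
lid [378. 264. 439. 322.] 0.86
lid [328. 174. 392. 237.] 0.73
lid [333.  89. 391. 144.] 0.67
trivet [131. 163. 209. 240.] 0.61
egg_cup_a [271. 267. 290. 290.] 0.71
egg_cup_a [267. 153. 288. 179.] 0.57
measuring_cup [163. 106. 227. 143.] 0.78
side [ 0.396 -0.585  0.753]
cooker [265. 234. 373. 336.] 0.73
clamp_bar [264. 231. 369. 275.] 0.63
clamp_hinge [267. 234. 376. 337.] 0.8
lid [376. 246. 454. 309.] 0.97
trivet [216. 135. 289. 185.] 0.57
trivet [266. 236. 376. 336.] 0.37
egg_cup_a [189. 230. 216. 261.] 0.71
egg_cup_a [310. 194. 328. 229.] 0.6
measuring_cup [318. 130. 346. 176.] 0.63
salt_grinder [347. 182. 385. 242.] 0.6
salt_grinder [272. 247. 346. 323.] 0.57
{'time': 0.9, 'q': array([ 6.72071479e+01,  4.97793365e+00,  1.00773216e+01,  9.51002286e+01,
       -1.01653145e-03,  8.99998161e+01]), 'qd': array([ 0.05394039, -0.02162825,  0.05066653,  0.02712902, -0.17025093,
        0.07199076]), 'joint_efforts': array([-3.97373778e-04, -5.20099676e+01,  4.64856434e+01,  1.55393544e-03,
       -1.63052686e-06, -1.30758926e-05]), 'ee_pos': array([0.21306899, 0.50703511, 0.23128542]), 'tcp_rot': array([-39.59009423,  89.9986809 , -62.38276243]), 'wrist_force': array([0.15572629, 0.32974698, 0.23287373]), 'torque': array([-0.03086611, -0.00042219,  0.04098724]), 'opening': 0.08540120847491925}
```

View pics/top0.png

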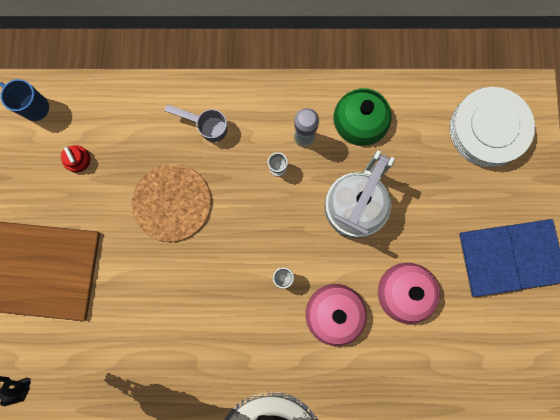

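View pics/side0.png

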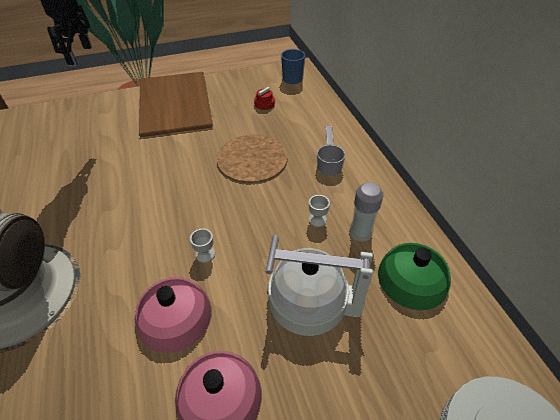

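The top view shows four lid shapes: green (362,117), pink (336,315), pink (409,293) and clear with a black knob on the white cooker (358,205). The clear one under the arm fits the description. The trivet is at (171,203). The side view agrees: cooker at (310,290), bar at its left end (272,255). I'll confirm with a crop and measure.

```bash
python3 - <<'E'
from h import *
import pickle
T=pickle.load(open("top0.pkl","rb"));S=pickle.load(open("side0.pkl","rb"))
a=cv2.resize(T["frame"][140:250,300:420],(480,440),interpolation=2);b=cv2.resize(S["frame"][220:345,250:385],(475,440),interpolation=2)
cv2.imwrite("pics/crop.png",cv2.resize(np.hstack([a,b]),(800,368)))
def cloud(c):
    K,R,t=map(np.array,(c["camera_matrix"],c["R"],c["t"]))
    d=c["depth"];v,u=np.mgrid[:420,:560]
    P=np.stack([(u-K[0,2])/K[0,0]*d,(v-K[1,2])/K[1,1]*d,d],-1)
    P=(P-t)@R; P[d==0]=np.nan; return P
P=cloud(T);Q=cloud(S)
# trivet
hsv=cv2.cvtColor(T["frame"],cv2.COLOR_BGR2HSV)
m=np.zeros((420,560),bool);m[155:248,122:218]=1
m&=(P[...,2]>.004)&(P[...,2]<.013)
print("trivet n",m.sum(), np.nanmedian(P[m],0), cv2.minEnclosingCircle((P[m][:,:2]*1000).astype(np.float32)))
print("trivet rect",w(T,170,201.5,z=.008))
for n,X in(("top",P),("side",Q)):
    near=(np.abs(X[...,0]-.42)<.18)&(np.abs(X[...,1]+.2)<.17)
    m=near&(X[...,2]>.142)&(X[...,2]<.19)
    p=X[m];print(n,len(p),p.min(0),p.max(0))
    r=cv2.minAreaRect((p[:,:2]*1000).astype(np.float32));print(r)
    for lo in(.145,.15,.155,.16,.165):
        q=p[(p[:,2]>=lo)&(p[:,2]<lo+.005)];print(lo,len(q),q.mean(0).round(3))
    q=X[near&(X[...,2]>.045)&(X[...,2]<.062)];print("base",len(q),cv2.minEnclosingCircle((q[:,:2]*1000).astype(np.float32)))
    np.save(n+"strap.npy",p)
for k,(u,v,z) in dict(cupa=(284,278,.06),cupb=(278,163,.06),salt=(306,120,.15),knobpinkR=(417,293,.09),knobpinkL=(340,317,.09),green=(367,107,.09),meas=(212,125,.05)).items(): print(k,w(T,u,v,z=z).round(3))
E
```

```text
trivet n 4685 [0.58684185 0.25471118 0.00802209] ((590.3911743164062, 255.29676818847656), 165.8514862060547)
trivet rect [0.58841321 0.25558661 0.008     ]
top 601 [ 0.4913791  -0.23282436  0.14277651] [ 0.59915412 -0.14275847  0.16571954]
((551.559814453125, -185.98883056640625), (76.52172088623047, 109.35858917236328), 79.95513153076172)
0.145 27 [ 0.575 -0.21   0.147]
0.15 43 [ 0.55  -0.199  0.154]
0.155 404 [ 0.545 -0.196  0.158]
0.16 118 [ 0.532 -0.19   0.161]
0.165 2 [ 0.527 -0.154  0.166]
base 3782 ((423.7771301269531, -213.29421997070312), 191.55935668945312)
side 894 [ 0.49100952 -0.23527274  0.14206173] [ 0.59980816 -0.14413845  0.16339124]
((551.4972534179688, -187.66213989257812), (77.69312286376953, 110.2158203125), 80.10928344726562)
0.145 62 [ 0.57  -0.221  0.148]
0.15 44 [ 0.548 -0.213  0.153]
0.155 599 [ 0.55  -0.201  0.158]
0.16 173 [ 0.523 -0.188  0.161]
0.165 0 [nan nan nan]
base 6233 ((422.2870788574219, -216.3883056640625), 190.07858276367188)
cupa [ 0.397 -0.033  0.06 ]
cupb [ 0.675 -0.018  0.06 ]
salt [ 0.754 -0.083  0.15 ]
knobpinkR [ 0.363 -0.337  0.09 ]
knobpinkL [ 0.309 -0.16   0.09 ]
green [ 0.808 -0.234  0.09 ]
meas [0.775 0.148 0.05 ]<stdin>:24: RuntimeWarning: Mean of empty slice.
  ret = um.true_divide(
```

View pics/crop.png

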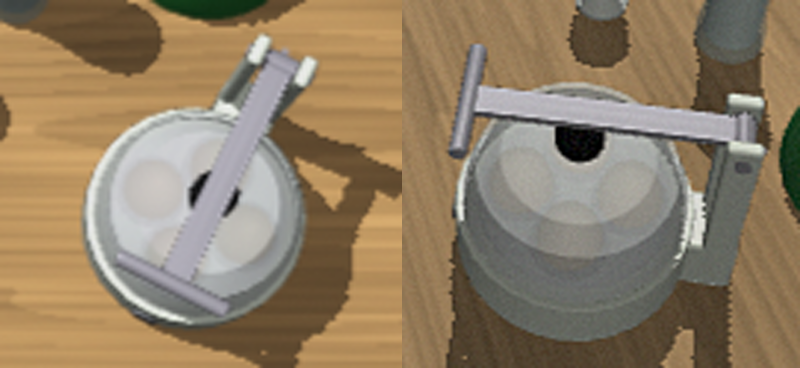

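The crop confirms it: the clear dome with the black knob sits under the strap on the white cooker. In the crop's top view the bar ends are at (120,258) and (226,309), and the hinge at (278,60).

```bash
cat >> h.py <<'E'
from scipy.spatial.transform import Rotation as Ro
def RT(): 
    o=bot.get_obs(); return np.array(o["ee_pos"]),Ro.from_euler("xyz",o["tcp_rot"],degrees=True).as_matrix(),o
E
python3 - <<'E'
from h import *
import pickle
T=pickle.load(open("top0.pkl","rb"));S=pickle.load(open("side0.pkl","rb"))
f=lambda x,y:(300+x/3.351,140+y/3.345)
g=lambda x,y:(250+(x-402)*135/398,220+y*125/368)
b1,b2=[w(T,*f(*p),z=.159) for p in((120,258),(226,309))]
h=w(T,*f(278,60),z=.158)
print("bar top",b1,b2,(b1+b2)/2,"len",np.linalg.norm(b1-b2),"hinge",h)
s1,s2=[w(S,*g(*p),z=.157) for p in((476,48),(458,155))]
print("bar side",s1,s2,(s1+s2)/2,"hinge",w(S,*g(744,128),z=.158))
for X in np.load("topstrap.npy"),:pass
# strap direction from cloud (both)
for n in("top","side"):
    p=np.load(n+"strap.npy");p=p[(p[:,0]<.59)&(p[:,0]>.52)&(np.abs(p[:,2]-.157)<.006)]
    c=p[:,:2].mean(0);d=np.linalg.svd(p[:,:2]-c)[2][0];print(n,c,np.degrees(np.arctan2(d[1],d[0])))
for (c,lo,hi,q) in((T,(320,165),(400,245),.03),(S,(265,225),(380,340),.03)):
    F=c["frame"][lo[1]:hi[1],lo[0]:hi[0]].max(2)<45
    v,u=np.nonzero(F);print("knob px",len(u),u.mean()+lo[0],v.mean()+lo[1],w(c,u.mean()+lo[0],v.mean()+lo[1],z=.14))
p,R,o=RT();print(p,R.round(3))
E
```

```text
bar top [ 0.52863284 -0.14664241  0.159     ] [ 0.49496483 -0.21550765  0.159     ] [ 0.51179883 -0.18107503  0.159     ] len 0.0766547913782015 hinge [ 0.6629813 -0.2545911  0.158    ]
bar side [ 0.52959748 -0.14586558  0.157     ] [ 0.49522219 -0.21786081  0.157     ] [ 0.51240984 -0.1818632   0.157     ] hinge [ 0.66262707 -0.25486963  0.158     ]
top [ 0.55067615 -0.19458776] 138.6902239534504
side [ 0.55163619 -0.19777715] -42.12829217387626
knob px 20 361.05 197.0 [ 0.57706336 -0.20625319  0.14      ]
knob px 169 315.9822485207101 268.76331360946745 [ 0.58048585 -0.22647959  0.14      ]
[0.21306899 0.50703511 0.23128542] [[ 0.     0.387  0.922]
 [-0.     0.922 -0.387]
 [-1.    -0.     0.   ]]
```

Request:
apply_moves(commands=[[-0.07,-0.494,0.544,1.627,-0.05],[-0.07,-0.494,0.544,1.627,-0.05],[-0.07,-0.494,0.544,1.627,-0.05],[-0.07,-0.494,0.544,1.627,-0.05],[-0.07,-0.494,0.544,1.627,-0.05],[-0.07,-0.494,0.544,1.627,-0.05],[-0.07,-0.494,0.544,1.627,-0.05],[-0.07,-0.494,0.544,1.627,-0.05],[-0.07,-0.494,0.544,1.627,-0.05],[-0.07,-0.494,0.544,1.627,-0.05],[-0.07,-0.494,0.544,1.627,-0.05],[-0.07,-0.494,0.544,1.627,-0.05]], newtons=20)

```text
time: 2.1
ee_pos: [0.4656, -0.0366, 0.2887]
tcp_rot: [119.9, 89.9, 3.6]
wrist_force: [1.1, 0.4, 0.8]
opening: 0.0404
```

```bash
cat > go.py <<'E'
import sys
from h import *
# args: target x y z yaw(deg of tool y)
p,R,o=RT(); t=np.array(list(map(float,sys.argv[1:4])))
print("tool shift",(R.T@(t-p)).round(4)); yaw=np.degrees(np.arctan2(R[1,1],R[0,1]))
print("yaw",yaw.round(2),"roll",np.radians(yaw-float(sys.argv[4])).round(3)); print(R.round(3),p,o["q"].round(1),o["wrist_force"].round(1),o["opening"],o["time"])
E
python3 go.py 0.523 -0.159 0.30 -26
```

```text
tool shift [-0.0113  0.1057  0.0843]
yaw -26.29 roll -0.005
[[ 0.001  0.897 -0.443]
 [ 0.    -0.443 -0.897]
 [-1.     0.001 -0.   ]] [ 0.46556773 -0.03663181  0.28865093] [ -4.5  -4.7   6.8 101.5   0.  111.8] [1.1 0.4 0.8] 0.04043929390434058 2.1
```

Request:
apply_moves(commands=[[-0.01,0.106,0.084,0,-0.05],[-0.01,0.106,0.084,0,-0.05],[-0.01,0.106,0.084,0,-0.05],[-0.01,0.106,0.084,0,-0.05],[0.03,0.106,0.084,0,-0.05],[0.06,0.106,0.084,0,-0.05],[0.09,0.106,0.084,0,-0.05],[0.11,0.106,0.084,0,-0.05],[0.125,0.106,0.084,0,-0.05],[0.14,0.106,0.084,0,-0.05],[0.153,0.106,0.084,0,-0.05],[0.153,0.106,0.084,0,-0.05]])

```text
time: 3.3
ee_pos: [0.5228, -0.1584, 0.134]
tcp_rot: [-93.6, 89.9, 150.1]
wrist_force: [-0.8, -0.0, 0.9]
opening: 0.0408
```

```bash
python3 go.py 0.523 -0.159 0.136 -26; python3 - <<'E'
from h import *
a=cams.camera("top")["frame"][140:250,300:420];b=cams.camera("side")["frame"][190:345,240:395]
cv2.imwrite("pics/g1.png",np.hstack([cv2.resize(a,(393,360),interpolation=2),cv2.resize(b,(360,360),interpolation=2)]))
E
```

```text
tool shift [-0.002   0.0004  0.0004]
yaw -26.27 roll -0.005
[[-0.001  0.897 -0.443]
 [ 0.001 -0.443 -0.897]
 [-1.    -0.002 -0.   ]] [ 0.52279546 -0.15842299  0.13398597] [-16.9   3.7  -2.   84.3   0.   99.4] [-0.8 -0.   0.9] 0.04075420819560751 3.3
```

View pics/g1.png

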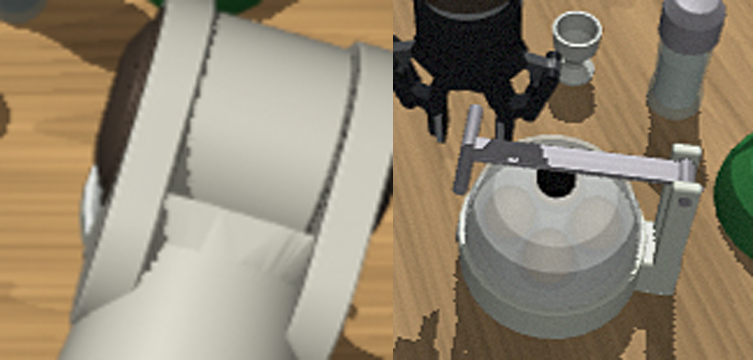

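The fingers straddle the bar's far end, at (437,130) and (505,130), clear of the strap. Closing and starting the lift.

Request:
apply_moves(commands=[[0,0,0,0,-1],[0,0,0,0,-1],[0,0,0,0,-1],[0,0,0,0,-1],[0,0,0,0,-1],[0,0,0,0,-1],[-0.008,0,0,0,-1],[-0.016,0.001,0,0,-1],[-0.025,0.002,0,0,-1],[-0.033,0.004,0,0,-1],[-0.033,0.004,0,0,-1]], newtons=40)

```text
time: 4.5
ee_pos: [0.5273, -0.1606, 0.169]
tcp_rot: [130.0, 90.0, 13.7]
wrist_force: [3.7, -1.2, -4.1]
opening: 0.0104
```

```bash
python3 go.py 0.523 -0.159 0.136 -26; python3 - <<'E'
from h import *
b=cams.camera("side")["frame"][170:345,220:395]
cv2.imwrite("pics/g2.png",cv2.resize(b,(400,400),interpolation=2))
E
```

```text
tool shift [ 0.033  -0.0046  0.0005]
yaw -26.28 roll -0.005
[[ 0.001  0.897 -0.443]
 [ 0.    -0.443 -0.897]
 [-1.     0.001 -0.001]] [ 0.52727986 -0.16058933  0.1690037 ] [-17.    4.3   2.4  88.1   0.   99.3] [ 3.7 -1.2 -4.1] 0.010435355226032374 4.5
```

View pics/g2.png

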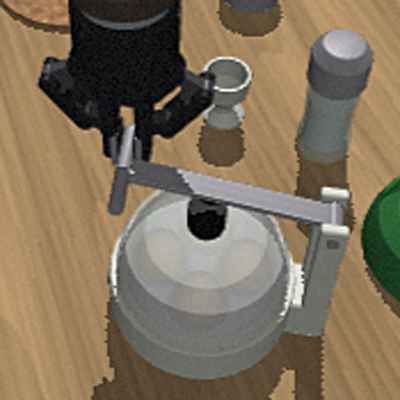

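Request:
apply_moves(commands=[[-0.02,0.006,0,0,-1],[-0.038,0.014,0,0,-1],[-0.055,0.024,0,0,-1],[-0.071,0.036,0,0,-1],[-0.0855,0.05,0,0,-1],[-0.098,0.0655,0,0,-1],[-0.109,0.0825,0,0,-1],[-0.117,0.1005,0,0,-1],[-0.1236,0.12,0,0,-1],[-0.1276,0.139,0,0,-1],[-0.129,0.159,0,0,-1],[-0.129,0.159,0,0,-1]])

```text
time: 5.75
ee_pos: [0.6712, -0.2332, 0.3]
tcp_rot: [84.6, 89.6, -31.8]
wrist_force: [1.3, -6.7, 16.6]
opening: 0.0105
```

```bash
python3 go.py 0.523 -0.159 0.136 -26; python3 - <<'E'
from h import *
b=cams.camera("side")["frame"][100:345,200:445]
cv2.imwrite("pics/g3.png",cv2.resize(b,(490,490),interpolation=2))
E
```

```text
tool shift [ 0.1629 -0.1669 -0.0007]
yaw -26.36 roll -0.006
[[ 0.006  0.896 -0.444]
 [-0.004 -0.444 -0.896]
 [-1.     0.007  0.001]] [ 0.67124601 -0.23317298  0.30004452] [-1.91e+01  3.45e+01  5.59e+01  1.11e+02 -1.00e-01  9.72e+01] [ 1.3 -6.7 16.6] 0.010458819110742168 5.75
```

View pics/g3.png

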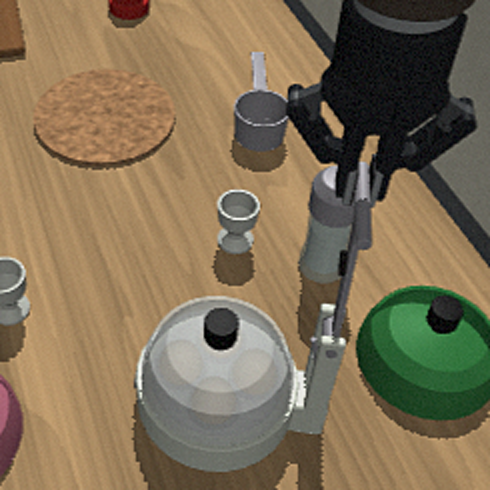

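Bar upright, at about (350,185) in the view, with the strap near vertical. I'll open the fingers so the arm springs to its stop.

Request:
apply_moves(commands=[[0,0,0,0,0.2],[0,0,0,0,0.6],[0,0,0,0,1],[0,0,0,0,1],[0,0,0,0,1],[0,0,0,0,1],[-0.01,0,0,0,1],[-0.02,0,0,0,1],[-0.03,0,0,0,1],[-0.04,0,0,0,1],[-0.05,0,0,0,1],[-0.05,0,0,0,1]])

```text
time: 7.0
ee_pos: [0.6659, -0.2311, 0.3474]
tcp_rot: [91.0, 89.2, -25.4]
wrist_force: [-0.5, -1.2, 1.2]
opening: 0.0856
```

```bash
python3 go.py 0.575 -0.212 0.34 -26; python3 - <<'E'
from h import *
b=cams.camera("side")["frame"][80:345,200:465]
cv2.imwrite("pics/g4.png",cv2.resize(b,(490,490),interpolation=2))
E
```

```text
tool shift [ 0.0061 -0.0901  0.0233]
yaw -26.35 roll -0.006
[[ 0.013  0.896 -0.444]
 [-0.006 -0.444 -0.896]
 [-1.     0.014 -0.   ]] [ 0.66593817 -0.23109189  0.34735956] [-1.910e+01  4.010e+01  7.080e+01  1.198e+02 -1.000e-01  9.720e+01] [-0.5 -1.2  1.2] 0.08555138016163072 7.0
```

View pics/g4.png

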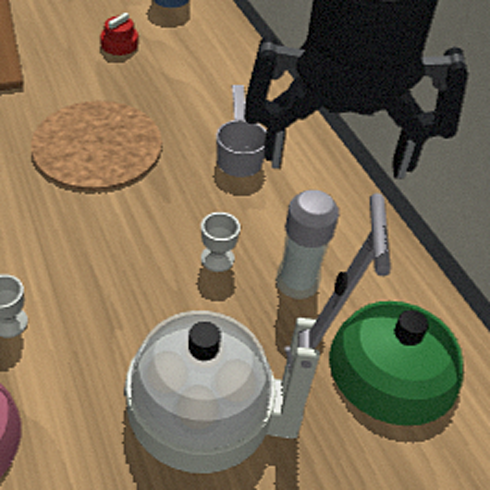

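The arm is open at its stop (bar at (380,235) in the view) and the gripper is clear above. Now retreat over the lid.

Request:
apply_moves(commands=[[0,-0.03,0.005,0,1],[0,-0.06,0.01,0,1],[0,-0.09,0.0233,0,1],[0.0,-0.12,0.0233,0,1],[0.0,-0.15,0.0233,0,1],[0,-0.19,-0.07,0,1],[0,-0.22,-0.12,0,1],[0,-0.22,-0.12,0,1],[0,-0.22,-0.12,0,1]])

```text
time: 7.95
ee_pos: [0.5219, -0.0221, 0.3456]
tcp_rot: [98.1, 89.0, -18.1]
wrist_force: [-0.5, -0.2, -0.5]
opening: 0.0856
```

```bash
python3 go.py 0.575 -0.212 0.3 -26; python3 - <<'E'
from h import *
for n,(x0,y0,x1,y1) in dict(top=(320,165,400,245),side=(265,230,345,320)).items():
    c=cams.camera(n);f=c["frame"];cv2.imwrite(f"pics/{n}5.png",f)
    m=(f[y0:y1,x0:x1].max(2)<50).astype(np.uint8)
    k,l,st,ce=cv2.connectedComponentsWithStats(m)
    for i in range(1,k):
        if st[i,4]>40:
            u,v=ce[i]+[x0,y0];print(n,st[i],u.round(1),v.round(1),w(c,u,v,z=.139).round(4),w(c,u,v,z=.147).round(4))
E
```

```text
tool shift [0.0475 0.1305 0.1472]
yaw -26.14 roll -0.002
[[ 0.017  0.898 -0.441]
 [-0.006 -0.441 -0.898]
 [-1.     0.018 -0.003]] [ 0.52190682 -0.02206915  0.3456045 ] [ -2.3   4.5  22.7 107.2  -0.3 113.9] [-0.5 -0.2 -0.5] 0.08563069981225087 7.95
top [  7   0   9  21 107] 330.2 172.7 [ 0.6334 -0.1375  0.139 ] [ 0.6316 -0.1368  0.147 ]
top [ 37  26  14  14 151] 363.5 197.7 [ 0.5755 -0.2119  0.139 ] [ 0.5741 -0.2106  0.147 ]
side [ 37  27  17  18 124] 308.9 268.6 [ 0.5689 -0.2216  0.139 ] [ 0.5666 -0.2263  0.147 ]
```

View pics/top5.png

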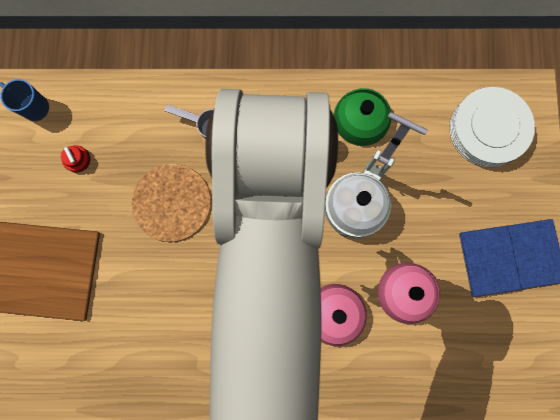

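The top view shows the arm open beyond the lugs and the knob at (363,198), i.e. (0.575, -0.212), free of the strap. Moving over it and then down.

Request:
apply_moves(commands=[[0.05,0.131,0.147,0,0.4],[0.05,0.131,0.147,0,0.4],[0.05,0.131,0.147,0,0.4],[0.05,0.131,0.147,0,0.4],[0.05,0.131,0.147,0,0.4],[0.09,0.13,0.147,0,0.4],[0.13,0.129,0.147,0,0.4],[0.15,0.129,0.147,0,0.4],[0.17,0.128,0.147,0,0.4],[0.17,0.128,0.147,0,0.4]])

```text
time: 9.05
ee_pos: [0.5736, -0.2148, 0.1748]
tcp_rot: [93.2, 89.2, -23.0]
wrist_force: [-0.7, 0.3, 0.1]
opening: 0.0596
```

```bash
python3 go.py 0.575 -0.2118 0.12 -26; python3 - <<'E'
from h import *
b=cams.camera("side")["frame"][150:345,230:425]
cv2.imwrite("pics/g6.png",cv2.resize(b,(450,450),interpolation=2))
E
```

```text
tool shift [ 0.0548 -0.0009 -0.0032]
yaw -26.25 roll -0.004
[[ 0.013  0.897 -0.442]
 [-0.005 -0.442 -0.897]
 [-1.     0.014 -0.001]] [ 0.57364479 -0.21478995  0.17480687] [-20.5  12.   11.7  88.9  -0.   95.7] [-0.7  0.3  0.1] 0.059588408341008425 9.05
```

View pics/g6.png

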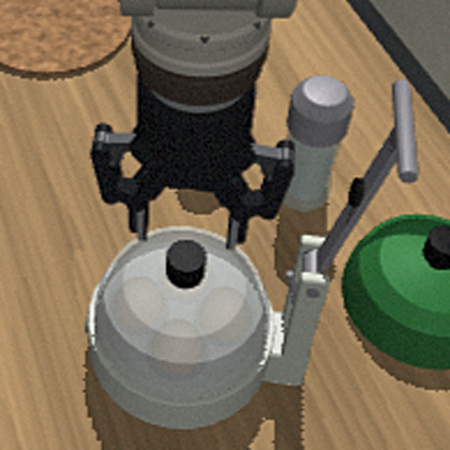

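The fingers at (143,240) and (232,245) straddle the knob at (186,263), and the wrist is well clear of the open arm. Descend and close.

Request:
apply_moves(commands=[[0.02,-0.001,-0.003,0,0.4],[0.04,-0.001,-0.003,0,0.4],[0.05,-0.001,-0.003,0,0.4],[0.055,-0.001,-0.003,0,0.4],[0.055,-0.001,-0.003,0,0.1],[0.055,-0.001,-0.003,0,-0.3],[0.055,-0.001,-0.003,0,-1],[0.055,-0.001,-0.003,0,-1],[0.055,-0.001,-0.003,0,-1],[0.055,-0.001,-0.003,0,-1]], newtons=40)

```text
time: 10.1
ee_pos: [0.5761, -0.2123, 0.1233]
tcp_rot: [93.4, 88.9, -22.8]
wrist_force: [0.3, -1.0, 6.2]
opening: 0.0309
```

```bash
python3 go.py 0.575 -0.2118 0.22 -26
```

```text
tool shift [-0.0967  0.0006 -0.0001]
yaw -26.24 roll -0.004
[[ 0.017  0.897 -0.442]
 [-0.007 -0.442 -0.897]
 [-1.     0.018 -0.001]] [ 0.57607445 -0.21233258  0.12328295] [-20.2  11.9   5.8  82.9  -0.   96. ] [ 0.3 -1.   6.2] 0.030863044644462382 10.1
```

Holding the knob (31 mm); the fingertips press lightly on something, about 6 N. Lift.

Request:
apply_moves(commands=[[-0.005,0,0,0,-1],[-0.012,0,0,0,-1],[-0.022,0,0,0,-1],[-0.034,0.001,0,0,-1],[-0.048,0.001,0,0,-1],[-0.062,0.001,0,0,-1],[-0.076,0.001,0,0,-1],[-0.09,0.002,0,0,-1],[-0.105,0.002,0,0,-1],[-0.115,0.002,0,0,-1],[-0.115,0.002,0,0,-1]])

```text
time: 11.2
ee_pos: [0.5764, -0.2126, 0.2404]
tcp_rot: [93.8, 88.8, -22.5]
wrist_force: [0.0, 0.3, -1.1]
opening: 0.0306
```

```bash
python3 go.py 0.587 0.2555 0.24 -26; python3 - <<'E'
from h import *
b=cams.camera("side")["frame"][100:345,190:435]
cv2.imwrite("pics/g7.png",cv2.resize(b,(490,490),interpolation=2))
E
```

```text
tool shift [-0.0032 -0.1974 -0.4245]
yaw -26.24 roll -0.004
[[ 0.02   0.897 -0.442]
 [-0.008 -0.442 -0.897]
 [-1.     0.021 -0.001]] [ 0.57640804 -0.21255146  0.2404296 ] [-20.2  13.1  20.2  95.9  -0.   96. ] [ 0.   0.3 -1.1] 0.03060052070719215 11.2
```

View pics/g7.png

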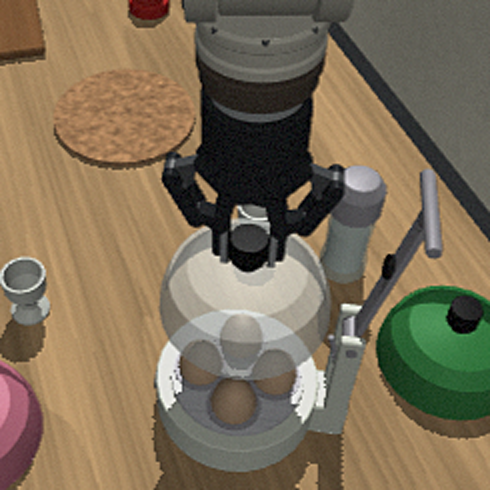

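The lid hangs level in the fingers with its rim clear of the eggs, and the arm stays open. Carry it to the trivet.

Request:
apply_moves(commands=[[0,-0.006,-0.012,0,-1],[0,-0.016,-0.034,0,-1],[0,-0.03,-0.064,0,-1],[-0.001,-0.045,-0.096,0,-1],[-0.001,-0.06,-0.128,0,-1],[-0.001,-0.075,-0.161,0,-1],[-0.001,-0.09,-0.194,0,-1],[-0.002,-0.105,-0.226,0,-1],[-0.002,-0.12,-0.258,0,-1],[-0.002,-0.135,-0.29,0,-1],[-0.003,-0.15,-0.322,0,-1],[-0.003,-0.163,-0.35,0,-1]])

```text
time: 12.45
ee_pos: [0.5838, 0.1759, 0.2386]
tcp_rot: [92.1, 88.9, -24.1]
wrist_force: [-0.2, 0.4, -1.7]
opening: 0.0304
```

```bash
python3 go.py 0.587 0.2555 0.22 -26
```

```text
tool shift [ 0.0181 -0.0326 -0.0728]
yaw -26.2 roll -0.003
[[ 0.017  0.897 -0.441]
 [-0.008 -0.441 -0.897]
 [-1.     0.019 -0.001]] [0.58380532 0.17590065 0.23861169] [ 17.1  12.8  19.7  96.1  -0.7 133.3] [-0.2  0.4 -1.7] 0.03044735337175239 12.45
```

Request:
apply_moves(commands=[[0.0,-0.012,-0.027,0,-1],[0.0,-0.023,-0.052,0,-1],[0.0,-0.032,-0.071,0,-1],[0.0,-0.032,-0.073,0,-1],[0.03,-0.033,-0.073,0,-1],[0.06,-0.033,-0.073,0,-1],[0.09,-0.034,-0.073,0,-1],[0.115,-0.034,-0.073,0,-1],[0.13,-0.035,-0.073,0,-1],[0.138,-0.035,-0.073,0,-1],[0.138,-0.035,-0.073,0,-1]])

```text
time: 13.55
ee_pos: [0.5866, 0.2556, 0.0994]
tcp_rot: [89.5, 89.0, -26.7]
wrist_force: [-0.2, -1.0, -1.4]
opening: 0.0304
```

```bash
python3 go.py 0.587 0.2555 0.0765 -26; python3 - <<'E'
from h import *
c=cams.camera("side");b=c["frame"][60:225,180:345]
cv2.imwrite("pics/g8.png",cv2.resize(b,(495,495),interpolation=2))
c=cams.camera("top");print(w(c,170.5,202,z=.008))
E
```

```text
tool shift [ 0.023  -0.     -0.0001]
yaw -26.2 roll -0.003
[[ 0.016  0.897 -0.442]
 [-0.008 -0.441 -0.897]
 [-1.     0.018  0.   ]] [0.58659123 0.25557413 0.09944743] [ 23.9  16.    8.2  81.5  -0.8 140.1] [-0.2 -1.  -1.4] 0.0304101366196419 13.55
[0.5871344 0.2542782 0.008    ]
```

View pics/g8.png

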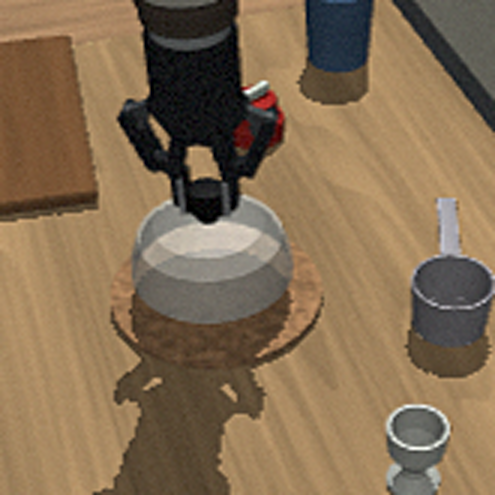

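The lid (212,260) hangs level over the trivet (216,300), about 23 mm up. Lower slowly.

Request:
apply_moves(commands=[[0.006,0,0,0,-1],[0.012,0,0,0,-1],[0.016,0,0,0,-1],[0.019,0,0,0,-1],[0.021,0,0,0,-1],[0.022,0,0,0,-1],[0.022,0,0,0,-1]])

```text
time: 14.35
ee_pos: [0.5878, 0.2558, 0.0792]
tcp_rot: [95.2, 88.9, -21.0]
wrist_force: [0.5, -0.7, -2.0]
opening: 0.0309
```

Request:
apply_moves(commands=[[0.002,0,0,0,-1],[0.003,0,0,0,-1],[0.003,0,0,0,-1]])

```text
time: 14.65
ee_pos: [0.5881, 0.2558, 0.0766]
tcp_rot: [96.5, 88.8, -19.7]
wrist_force: [0.7, -0.1, -0.0]
opening: 0.0308
```

Request:
apply_moves(commands=[[0.001,0,0,0,-1],[0.002,0,0,0,-1],[0.002,0,0,0,-1]])

```text
time: 14.95
ee_pos: [0.5884, 0.2558, 0.0763]
tcp_rot: [99.5, 88.8, -16.7]
wrist_force: [-2.0, -2.5, 10.5]
opening: 0.0307
```

Firm contact with the cork. Open slowly and retreat straight up.

Request:
apply_moves(commands=[[-0.001,0,0,0,-0.2],[-0.001,0,0,0,-0.1],[-0.001,0,0,0,0.1],[-0.001,0,0,0,0.3],[-0.001,0,0,0,0.5],[-0.001,0,0,0,0.5],[-0.01,0,0,0,0.5],[-0.025,0,0,0,0.5],[-0.05,0,0,0,0.5],[-0.08,0.001,0,0,0.5],[-0.11,0.002,0,0,0.5],[-0.14,0.002,0,0,0.5]])

```text
time: 16.15
ee_pos: [0.5873, 0.2557, 0.2192]
tcp_rot: [102.4, 88.7, -13.8]
wrist_force: [0.4, 0.4, -0.3]
opening: 0.0642
```

Request:
apply_moves(commands=[[-0.02,-0.1,0.02,0,0.5],[-0.02,-0.15,0.02,0,0.5],[-0.02,-0.2,0.02,0,0.5],[-0.02,-0.2,0.02,0,0.5],[-0.02,-0.2,0.02,0,0.5],[-0.02,-0.2,0.02,0,0.5],[-0.02,-0.2,0.02,0,0.5]])

```text
time: 16.85
ee_pos: [0.3993, 0.3261, 0.2354]
tcp_rot: [104.2, 88.6, -12.0]
wrist_force: [0.8, 0.1, -0.0]
opening: 0.0641
```

```bash
python3 - <<'E'
from h import *
s=cams.camera("side")["frame"];c=cams.camera("top");f=c["frame"]
x0,y0,x1,y1=140,165,205,235
m=(f[y0:y1,x0:x1].max(2)<50).astype(np.uint8);k,l,st,ce=cv2.connectedComponentsWithStats(m)
for i in range(1,k):
    if st[i,4]>40: print(st[i],w(c,*(ce[i]+[x0,y0]),z=.096))
o=bot.get_obs();print(o["ee_pos"],o["wrist_force"],o["opening"],o["time"])
cv2.imwrite("pics/g9.png",np.hstack([cv2.resize(s[60:345,170:455],(400,400)),cv2.resize(f[70:270,90:290],(400,400))]))
E
```

```text
[ 16  25  14  13 141] [0.58660046 0.25366837 0.096     ]
[0.39962488 0.32577682 0.23470666] [-0.54742492  0.21687249  0.03760774] 0.06401989648772788 16.95
```

View pics/g9.png

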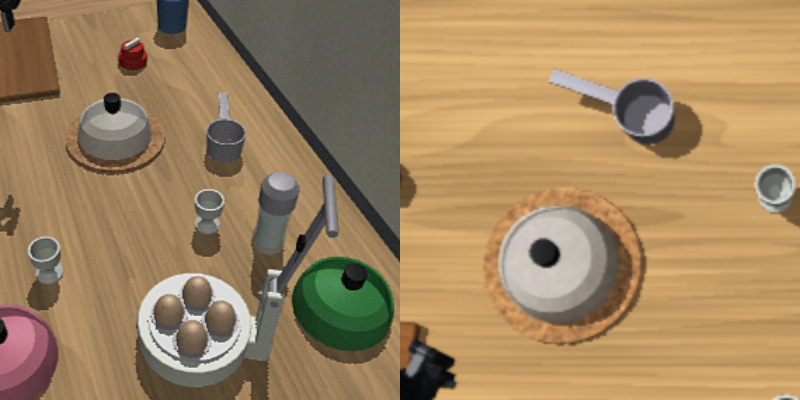

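The lid stands upright in the middle of the trivet, with its knob at (0.587, 0.254) against the trivet centre at (0.588, 0.255). The arm is open, the bystanders look unmoved and the gripper is clear.

```bash
python3 -c "
from workcell import bot
print(bot.job_done())"
```

```text
the job is handed in; nothing more can be done
None
```

I opened the hold-down arm, moved the clear lid onto the cork trivet, and handed the job in at about 17 s of the 61 s allowed. No verdict was reported.

- **Hold-down arm:** I gripped the cross bar beside the strap, followed its arc to about 1.55 rad and let go. It sprang back to its stop. In every picture since, including the last, it stands open leaning back. I judged this by eye and had no joint reading.
- **Lid:** I lifted it by the knob and lowered it until the wrist force showed firm contact with the cork, about 10 N. I then opened the fingers and backed away. The last top view puts the knob within about 3 mm of the trivet's centre. The lid is upright and its whole rim is on the cork.
- **Bystanders:** the egg cups, measuring cup and salt grinder look unmoved, again judged by eye. The gripper is clear and the wrist force is near zero.
- **Readings that were off:** When I closed on the knob, the tool stood 3 mm higher than commanded, with about 6 N upward, probably the fingertips touching the dome. The elbow joint (joint 3) read 70.8° against its 70.77° limit for a moment as the gripper cleared the bar. No fault was reported for either.

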